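# Lock the card rack to the shop counter with a linchpin

### The arm

A 6-joint arm with a two-finger parallel gripper is mounted at the origin on the work surface. World frame = base frame: x ahead of the robot, y to its left, z up, the work surface at z = 0. Lengths are in mm, angles in degrees, forces in N, time in s.
With the tool pointing down it reaches from about 300 to 850 mm from the base axis. Payload 4.2 kg.
Tool frame: the origin (TCP) lies between the finger pads; the fingertips stand 19 mm ahead of it and the grasp point (between the pads) is the TCP (env.tips_ahead is the distance from the TCP to the fingertips, in mm); z points along the fingers, y is the direction in which the jaws open and shut (so a half turn about z gives the same grasp; the last joint's range is limited). The gripper opens to 91 mm and grips with 3 to 60 N. Pads are 32 mm wide; open, the fingers measure 118 mm over their backs; the gripper's body (76 mm by 178 mm) begins 60 mm behind the grasp point.
Start: joints at [-67.151, 18.312, 89.639, -0, 72.044, -1.146], TCP at [233.836, -525.321, 232.976] pointing down, gripper open.
Joint ranges: [-177.97, 177.97], [-48.28, 115.42], [12.27, 149.76], [-77.06, 257.06], [2.81, 150.46], [-146.56, 146.56]. Speed limits (degrees/s): [147.25, 147.25, 180, 180, 180, 180].

### API

Orientations are given as [roll, pitch, yaw] about the fixed x, y, z axes, in that order (R = Rz(yaw) Ry(pitch) Rx(roll)).
In Python, from workcell import telemetry, viewer, job_done, env gives the robot as it stands. The module is installed in compiled form; this text tells all that it offers.
- The arm moves only by the shell command python3 -m jog 'ROWS' [FORCE]. ROWS is JSON, a list of rows, each a list of 3 entries, a list of its own where there are three numbers: the shift along the tool's x, y, z in cm, then the turn about the tool's z in degrees, then the opening, from 0 (shut) to 1 (fully open). A call has 1 to 10 rows; each row shifts and turns the pose as measured when the row begins, along the tool's axes as they then stand; what a row does not reach is not made up. A row lasts 1/8 s, in which the tool goes at most 62.5 mm and 10.7 degrees, less where a joint would pass 70% of its speed; a pose out of reach is approached as far as the arm can. A call is refused whole if a number of a shift passes 6.25 or a number of a turn 10.7, either way. A call with a gripper value outside its range is refused whole. The fingers move at their own pace and stop on an object; FORCE is the grip in N (left out, the last holds). Time passes only in rows, so rows that do not move let the fingers close. It gives the time, the measured TCP pose, the force and the opening at its end, in the units of the state.
- telemetry.state(): the state, without advancing time (a new reading comes with each control period).
- viewer.grab_frame(name): name is "side" or "top" or "wrist"; returns a dict with "color" (420x560x3 uint8, red, green, blue), "K" (3x3 intrinsics, pixels), "rvec" (rotation vector, rad) and "tvec" (3), from world to camera coordinates, as OpenCV has them. Camera axes: x right, y down, z forward; pixel columns grow to the right and rows downward; lengths in mm; the calibration is good to about 2 mm. A picture is of the moment at which its call begins. There is no depth.
- job_done(): hands the job in, once; it reports no verdict.
The state is a dict: "time_s": time; "qpos": joint angles; "qvel": joint speeds; "effort": joint torques, N m; "ee_pos": TCP position; "ee_rot": TCP orientation; "force": force on the tool from outside, world axes, zero at the start; "torque": the same for the moment, N m; "gripper_width": finger opening in mm.
Only numpy, scipy, OpenCV 4.12 (cv2) and the standard library are available. Lean on these libraries where they do the work, as an engineer would, in place of code of your own. Each camera call takes 0.05 s, during which the arm holds its last target. There are 200 camera calls.

### The job

Lock the greetings-card rack to the counter: push the linchpin, with its sprung ring still folded back, through the square hole of the steel yoke from the robot's side until its collar is fully home against the yoke, feeling for the hole with light hand pressure and never forcing it (no more than 45 N on the yoke). Then swing the ring over the yoke until it has snapped fully down around the pin's end, let go, and leave the other things on the counter where they are.

Things in the scene. Friction and masses are not known exactly. Their poses are not given: they have to be found in the camera images.
- pin: The linchpin, bright steel, about 0.2 kg, at first lying level on the counter. Origin on its underside, below the front face of its collar (5 mm thick, 24 wide, 28 tall); x points along the shank to the nose, z up. Shank 12 mm square, axis 20 mm above the underside; head behind the collar, ring hinged at the head's rear. Shank and hole are square: keep the head upright.
- pin_collar (a point): Point on the shank's axis in the plane of the collar's front face, 20 mm above the underside; axes as pin.
- pin_tip (a point): The linchpin's nose, 46 mm ahead of the collar's front face, on the shank's axis. The shank is 12 mm square for 40 mm, then tapers, square, over the last 6 mm to this blunt flat nose, 8.5 mm square.
- pin_head (a point): Centre of the linchpin's head, where to grip it: a flat-sided block 33 mm long, 14 mm wide, 28 mm tall, its centre 21.5 mm behind the collar's front face, its top and underside 14 mm above and below; the shank's axis runs 6 mm above this point.
- pin_hinge (a point): Middle of the ring's hinge bar across the rear of the head, 40 mm behind the collar's front face at the height of the shank's axis; the bar is 8 mm thick and 44 mm long.
- ring (a joint): Angle (rad) of the linchpin's D-shaped sprung wire ring about its hinge bar: 0 = open stop, where it starts, slanting 43 degrees up behind the head; 0.83 straight up; 2.4 shut: level, crossbar 7 mm beyond the nose. An over-centre spring drives it open below about 1.9 and shut above. Swinging the crossbar takes about 2 N at first, less towards 1.9; shut, about 1 N holds it.
- ring_bar (a point): Middle of the ring's crossbar, the side farthest from the hinge: 93 mm from the hinge bar's axis, wire 5 mm thick, the crossbar parallel to the hinge, straight for 28 mm; the ring's side wires are 44 mm apart (centres). Pushing on it levers the pin in the hole: the yoke then feels about three times the push.
- foot: Steel foot plate bolted to the counter, 90 mm across, 8 mm thick. On it stands the yoke; the wooden card rack (180 x 140 mm, 75 tall, cards to 135 mm) is centred 190 mm away on its +y side, joined by a low bar 32 mm high. Its x points along the insertion, away from the robot; z up. Origin on the counter, below the plane of the yoke's near face, midway along the yoke's slot. It does not move.
- yoke_slot (a point): Middle of the yoke's slot, on top of the foot plate, 8 mm above foot. The yoke: three upright steel plates one behind another, 26 mm wide, 30 mm deep in all (foot x 0 to 30), top 90 mm above the counter, with a 13.5 mm square hole right through along the foot's x, centre 75 mm above the counter.
- bore_mid (a point): Point fixed on the foot, 75 mm above its origin, in the plane of the yoke's near face: the hole's mouth if the yoke stood in the middle of its slot. CAUTION: the yoke is clamped hard anywhere in its slot, so the real hole lies up to 10 mm to either side along the foot's y; this is not measured and must be seen or felt. Axes as foot.
- mug: White mug, 80 mm wide, 92 mm tall; origin under its centre. Leave alone.
- tape: Roll of clear tape lying flat, 90 mm wide, 24 mm tall; origin under its centre. Leave alone.
- plain_pin: Plain headed steel pin, 10 mm thick, 55 mm tall, without ring, standing upright; not for this job. Origin under its centre. Leave alone.
- ink: Small ink jar, 48 mm wide, 75 mm tall; origin under its centre. Leave alone.
- stapler: Black stapler, 140 x 34 mm, 45 mm tall, lying; origin under its centre. Leave alone.
Mind the look-alikes: they are no part of the job. Leave any purple or yellow look-alike of the pin alone.

How it is judged:
By the outcome, as a careful person would: the job done as asked, in the order asked, and still so for the second after the job is handed in, with the robot touching nothing.
It also fails if it takes over 72 s, if anything falls off the work surface, if the arm or the gripper's body presses on something with over 40 N, if the wrist force passes 120 N, or if a joint passes its speed limit or range.

## Working session

There is one attempt and no reset: what is moved stays moved. The work goes in short steps, Python scripts to look and compute and a shell command to move; the robot and the scene stay as the last step left them, time stands still between calls to the robot, and variables do not carry over. Pictures are saved under pics/ and viewed, about 8 in all and at most 12, crops included, and the job is handed in when it is done.

```bash
mkdir -p pics
cat > h.py <<'E'
import numpy as np, cv2
from workcell import telemetry, viewer, job_done, env
from scipy.spatial.transform import Rotation as R
def grab(n, save):
    f=viewer.grab_frame(n); cv2.imwrite(f'pics/{save}.png', f['color'][:,:,::-1]); 
    np.savez(f'pics/{save}.npz', **{k:np.array(f[k],float) for k in('K','rvec','tvec')}); return f
def ld(s): return dict(np.load(f'pics/{s}.npz'))
def ray(c,uv):
    Rm=cv2.Rodrigues(np.array(c['rvec']).ravel())[0]; t=np.array(c['tvec']).ravel()
    o=-Rm.T@t; d=Rm.T@np.linalg.solve(c['K'],[uv[0],uv[1],1.]); return o,d/np.linalg.norm(d)
def onz(s,uv,z):
    o,d=ray(ld(s),uv); return (o+d*(z-o[2])/d[2]).round(1)
def tri(s1,u1,s2,u2):
    o1,d1=ray(ld(s1),u1);o2,d2=ray(ld(s2),u2)
    a=np.linalg.lstsq(np.c_[d1,-d2],o2-o1,rcond=None)[0]
    p,q=o1+d1*a[0],o2+d2*a[1]; return ((p+q)/2).round(1),np.linalg.norm(p-q).round(1)
def proj(s,P):
    c=ld(s); return cv2.projectPoints(np.array(P,float).reshape(-1,1,3),c['rvec'],c['tvec'],c['K'],None)[0].reshape(-1,2).round(1)
E
python3 - <<'E'
from h import *
a=grab('top','top0');b=grab('side','side0');c=grab('wrist','wr0')
for f in(a,b,c):
    o,d=ray(f,(280,210));print(o.round(),d.round(2),f['K'][0,0])
s=telemetry.state();print(s)
cv2.imwrite('pics/both0.png',cv2.resize(np.vstack([a['color'],b['color']])[:,:,::-1],None,fx=.7,fy=.7))
E
```

```text
[ 486. -237. 1074.] [ 0.07  0.03 -1.  ] 407.0531670730809
[  -3.  662. 1033.] [ 0.39 -0.62 -0.68] 470.4889373825214
[ 298. -497.  385.] [-0.2  -0.09 -0.98] 316.15190565354527
{'time_s': 0.15, 'qpos': array([-6.71514259e+01,  1.83433524e+01,  8.96900445e+01,  1.25688538e-04,
        7.20438908e+01, -1.14647476e+00]), 'qvel': array([-0.04418315, -0.16514351, -0.13156458,  0.0806673 ,  0.06044832,
       -0.02355393]), 'effort': array([ 3.70745302e-04, -4.12772799e+01, -2.32154399e+01,  7.28200679e-02,
        4.33489087e-02, -9.42522024e-05]), 'ee_pos': array([ 233.68762721, -524.98605726,  232.31421163]), 'ee_rot': array([-1.79922730e+02, -1.66589709e-03,  2.39950089e+01]), 'force': array([-0.83221546, -0.33627934, -0.13452516]), 'torque': array([ 0.00570254,  0.01865346, -0.05417818]), 'gripper_width': 91.25258599272786}
```

View pics/top0.png

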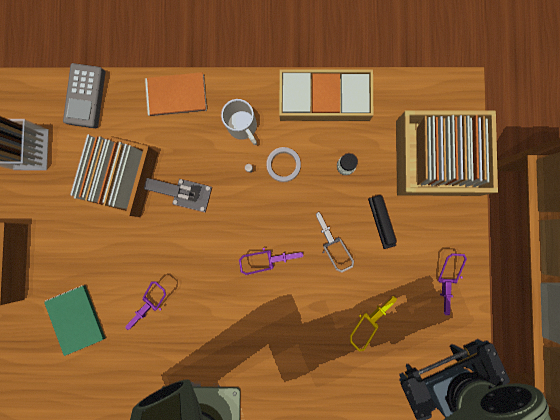

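View pics/side0.png

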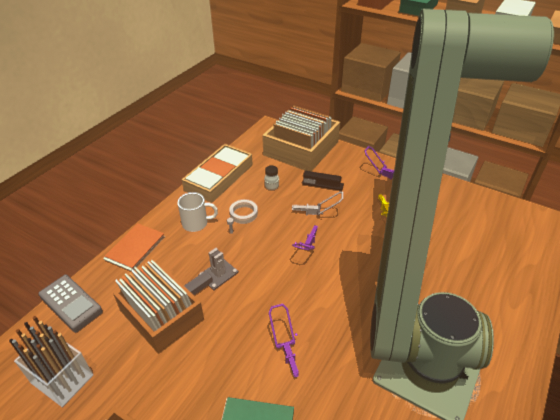

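The top view shows the steel pin at about (335,240), nose at (320,213) and ring end at (348,268), with the yoke at about (187,192). In the side view the pin is at (310,208) and the yoke at (217,262). I'll zoom both.

Run:
```python
from h import *
t=cv2.imread('pics/top0.png');s=cv2.imread('pics/side0.png')
def cr(im,u,v,w,h,k=5): return cv2.resize(im[v:v+h,u:u+w],None,fx=k,fy=k,interpolation=cv2.INTER_CUBIC)
o=np.vstack([np.hstack([cr(t,300,205,70,60),cr(t,140,165,75,60)]),np.hstack([cr(s,285,185,70,60),cr(s,180,240,75,60)])])
cv2.imwrite('pics/z0.png',o);print(o.shape)
```

```text
(600, 725, 3)
```

View pics/z0.png

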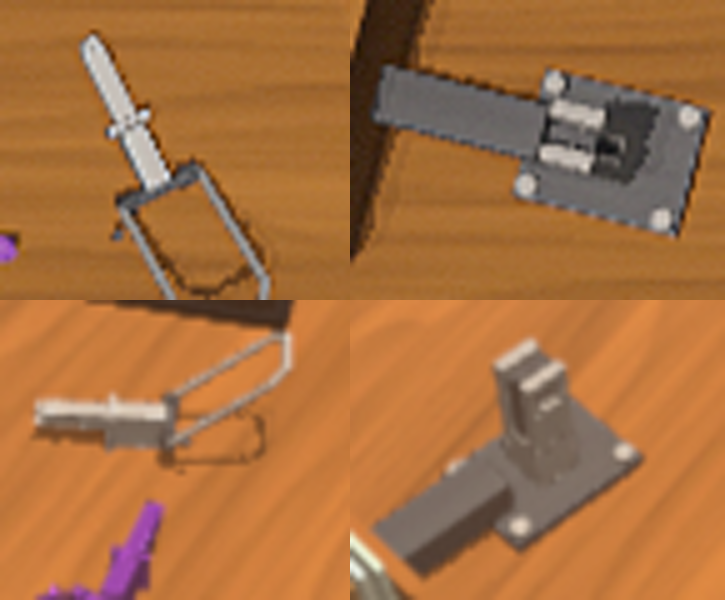

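Zoomed, the pin's nose is at top (318.4,212), collar (325.8,229.6) and hinge (332,242.6); in the side view nose (292.6,207.6) and hinge (319.4,209). The yoke's two outer plate tops are at top (183.4,196.4) near and (185.6,187.4) far. Next I triangulate.

Run:
```python
from h import *
for n,a,b in [('tip',(318.4,212),(292.6,207.6)),('hinge',(332,242.6),(319.4,209)),('yokefar',(185.6,187.4),(285-285+180+(515-350)/5,240+(352-300)/5)),('yokenear',(183.4,196.4),(180+(545-350)/5,240+(376-300)/5))]:
    print(n,tri('top0',a,'side0',b), 'z20',onz('top0',a,20),'z90',onz('top0',a,90))
t=onz('top0',(318.4,212),20);h=onz('top0',(332,242.6),20);c=onz('top0',(325.8,229.6),24)
print('len',np.linalg.norm(t-h),'yaw',np.degrees(np.arctan2(*(t-h)[1::-1])),'head',h+(t-h)*18.5/86,'col',c)
# foot corners at z=8
C=[onz('top0',(140+(u-350)/5,165+v/5),8) for u,v in [(552,68),(710,112),(680,236),(517,190)]]
print(C, [np.linalg.norm(C[i]-C[i-1]).round(1) for i in range(4)], np.mean(C,0))
B=[onz('top0',(140+(u-350)/5,165+v/5),10) for u,v in [(555,82),(689,117),(661,218),(525,185)]]
print('bolts',B,np.mean(B,0))
for i,j in [(3,0),(2,1)]:
    for Q in(C,B):
        d=Q[j]-Q[i];print('foot yaw',np.degrees(np.arctan2(d[1],d[0])))
for i,j in [(1,0),(2,3)]:
    for Q in(C,B):
        d=Q[j]-Q[i];print('foot yaw(y)',np.degrees(np.arctan2(d[1],d[0]))-90)
```

```text
tip (array([ 551.7, -303.5,   12.2]), np.float64(2.8)) z20 [ 552.4 -302.4   20. ] z90 [ 548.  -298.1   90. ]
hinge (array([ 472.6, -338.2,   16.3]), np.float64(1.8)) z20 [ 473.5 -337.4   20. ] z90 [ 474.3 -330.8   90. ]
yokefar (array([607.2,  26.4,  87.8]), np.float64(0.1)) z20 [615.6  44.6  20. ] z90 [607.   25.9  90. ]
yokenear (array([584.5,  31.3,  86.5]), np.float64(1.7)) z20 [591.9  49.9  20. ] z90 [584.9  30.8  90. ]
len 86.31459899692517 yaw 23.922049659204184 head [ 490.47267442 -329.87093023   20.        ] col [ 506.8 -321.2   24. ]
[array([640.5,  62.1,   8. ]), array([617.3, -22.3,   8. ]), array([551.5,  -7.5,   8. ]), array([575.6,  79.3,   8. ])] [np.float64(67.1), np.float64(87.5), np.float64(67.4), np.float64(90.1)] [596.225  27.9     8.   ]
bolts [array([632.8,  59.8,  10. ]), array([614.3, -11.6,  10. ]), array([560.9,   2.3,  10. ]), array([578.1,  74.5,  10. ])] [596.525  31.25   10.   ]
foot yaw -14.843464405218198
foot yaw -15.042190183724918
foot yaw -12.676239431396484
foot yaw -14.590295274197997
foot yaw(y) -15.36993975077803
foot yaw(y) -14.5261000843159
foot yaw(y) -15.51730182458202
foot yaw(y) -13.399649891963023
```

```bash
python3 -m jog '[[[5.2,-1.2,1.7],0,1],[[5.2,-1.2,1.7],0,1],[[5.2,-1.2,1.7],0,1],[[5.2,-1.2,1.7],0,1],[[5.2,-1.2,1.7],0,1],[[5.2,-1.2,1.7],0,1],[[0,0,0],0,1],[[0,0,0],0,1]]' 40
python3 - <<'E'
from h import *
f=grab('wrist','wr1');s=telemetry.state();print(s['ee_pos'],s['ee_rot'],s['force'])
cv2.imwrite('pics/wr1v.png',cv2.resize(f['color'][:,:,::-1],None,fx=1.4,fy=1.4,interpolation=cv2.INTER_CUBIC))
E
```

```text
time_s: 1.15
ee_pos: [496.0, -328.3, 125.1]
ee_rot: [-179.9, 0.2, 23.8]
force: [0.3, -0.1, -0.3]
gripper_width: 91.4
[ 495.84696672 -328.45365919  125.09244473] [-1.79923344e+02  1.35247819e-01  2.37817622e+01] [ 0.29269366 -0.53726043 -0.76099412]
```

View pics/wr1v.png

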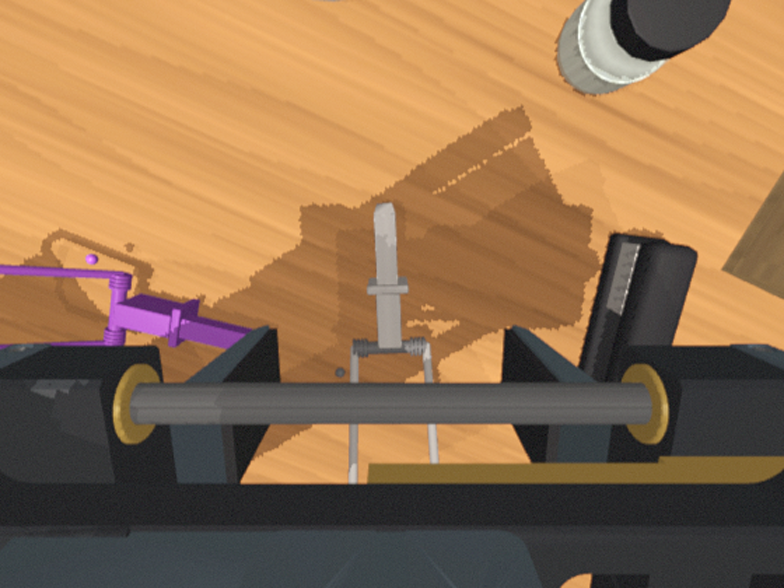

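The wrist view shows the pin's nose at (385,205), collar (387,287) and hinge (390,347), all in ×1.4 pixels. A purple nose at about (260,333) is close to the left finger's path.

Run:
```python
from h import *
s=telemetry.state();p=s['ee_pos'];Rt=R.from_euler('xyz',s['ee_rot'],degrees=True)
T=lambda q:Rt.inv().apply(np.array(q)-p).round(1)
k=1.4
tip=onz('wr1',(385/k,205/k),22);hg=onz('wr1',(390/k,347/k),22);col=onz('wr1',(387/k,285/k),28)
print('tip',tip,'col',col,'hinge',hg,np.linalg.norm(tip-hg),np.degrees(np.arctan2(*(tip-hg)[1::-1])))
print(tri('wr1',(385/k,207/k),'top0',(318.4,212)),tri('wr1',(390/k,347/k),'top0',(332,242.6)))
for n,q in (('tip',tip),('col',col),('hinge',hg),('purple',onz('wr1',(260/k,333/k),20)),('purpletop',onz('top0',(304,255.5),20))): print(n,T(q))
```

```text
tip [ 552.6 -300.8   22. ] col [ 512.1 -319.8   28. ] hinge [ 476.3 -337.5   22. ] 84.6674671878166 25.68737149461141
(array([ 551.8, -301.4,   32.2]), np.float64(0.5)) (array([ 473.5, -338.4,   13.6]), np.float64(0.7))
tip [ 63.3  -2.3 102.9]
col [18.6 -1.2 97.1]
hinge [-21.3   0.5 103.1]
purple [-13.1 -78.8 105.2]
purpletop [-25.4 -80.2 105.3]
```

```bash
python3 -m jog '[[[-0.3,-0.1,4.0],-1.8,1],[[0,0,3.5],0,1],[[0,0,1.5],0,1],[[0,0,0],0,1]]' 40
```

```text
time_s: 1.7
ee_pos: [490.6, -334.2, 36.6]
ee_rot: [179.7, -0.0, 25.2]
force: [-0.6, -0.0, -0.4]
gripper_width: 91.1
```

```bash
python3 -m jog '[[[0.4,-0.3,0.5],0,1],[[0,0,0.5],0,1],[[0,0,0],0,1]]' 40
```

```text
time_s: 2.08
ee_pos: [494.5, -331.2, 29.1]
ee_rot: [179.4, -0.2, 25.2]
force: [0.1, 0.4, 0.1]
gripper_width: 91.0
```

```bash
python3 -m jog '[[[-0.05,-0.2,0.5],0,1],[[0,0,0.1],0,1],[[0,0,0],0,1]]' 40
```

```text
time_s: 2.45
ee_pos: [493.6, -329.6, 23.3]
ee_rot: [179.4, -0.2, 25.2]
force: [-0.0, -0.8, 0.2]
gripper_width: 91.3
```

```bash
python3 -m jog '[[[0,0,0],0,0.5],[[0,0,0],0,0.3],[[0,0,0],0,0.1],[[0,0,0],0,0.1],[[0,0,0],0,0],[[0,0,0],0,0],[[0,0,0],0,0],[[0,0,0],0,0]]' 45
python3 - <<'E'
from h import *
f=grab('wrist','wr2')
cv2.imwrite('pics/wr2v.png',cv2.resize(f['color'][100:400,100:460,::-1],None,fx=2,fy=2,interpolation=cv2.INTER_CUBIC))
E
```

```text
time_s: 3.45
ee_pos: [493.8, -329.5, 23.5]
ee_rot: [179.4, -0.2, 25.2]
force: [0.2, -0.2, 0.8]
gripper_width: 22.6
```

View pics/wr2v.png

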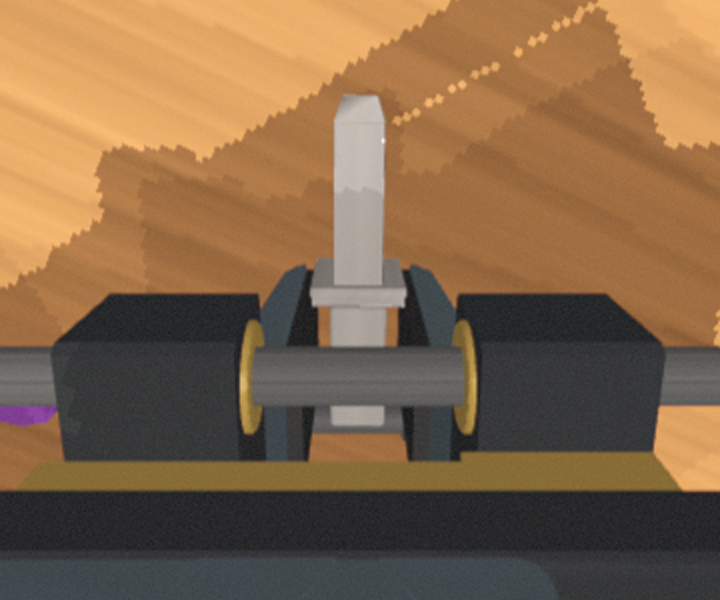

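The pin is straight between the fingers: nose at (360,100) and collar at (359,285) in the crop. The opening was 22.6 mm and may still have been closing, so I'll wait a little.

```bash
python3 -m jog '[[[0,0,0],0,0],[[0,0,0],0,0],[[0,0,0],0,0]]' 45
```

```text
time_s: 3.88
ee_pos: [493.8, -329.5, 23.5]
ee_rot: [179.4, -0.2, 25.2]
force: [-0.4, 0.3, 0.1]
gripper_width: 22.2
```

Run:
```python
from h import *
s=telemetry.state();p=s['ee_pos'];Rt=R.from_euler('xyz',s['ee_rot'],degrees=True)
T=lambda q:Rt.inv().apply(np.array(q)-p).round(1)
for n,u,v,z in (('nosetopL',341,97,24.2),('nosetopR',378,97,24.2),('taperL',334,123,26),('taperR',385,123,26),('colfronttop',360,261,28),('colreartop',360,288,28),('colL',311,288,28),('colR',407,288,28),('headrear',357,407,28)):
    print(n,T(onz('wr2',(100+u/2,100+v/2),z)))
c=lambda x,y,z: proj('wr2',Rt.apply([x,y,z])+p)[0]
for z in (-5,5,19):
  for y in(-11,11): print('padfront',z,y,(c(16,y,z)-100)*2)
```

```text
nosetopL [64.9 -3.2 -0.4]
nosetopR [64.9  5.4 -0.3]
taperL [59.  -4.9 -2.3]
taperR [59.   7.1 -2.1]
colfronttop [25.8  1.2 -4.3]
colreartop [18.9  1.3 -4.4]
colL [ 19.  -10.8  -4.5]
colR [18.9 12.9 -4.2]
headrear [-13.5   0.5  -4.5]
padfront -5 -11 [310.4 300. ]
padfront -5 11 [399.6 300. ]
padfront 5 -11 [313.2 287. ]
padfront 5 11 [397.  286.8]
padfront 19 -11 [316.6 271. ]
padfront 19 11 [394.  270.8]
```

The fingertips overlap the collar by about 2 mm: collar front is at tool x = 19, so the head centre is at −2.6. I'll open a little, back off and re-grip.

```bash
python3 -m jog '[[[0,0,0],0,0.6],[[0,0,0],0,0.6],[[-0.25,0.08,0],0,0.6],[[0,0,0],0,0.6]]' 45; python3 -m jog '[[[0,0,0],0,0.1],[[0,0,0],0,0],[[0,0,0],0,0],[[0,0,0],0,0],[[0,0,0],0,0],[[0,0,0],0,0]]' 45
```

```text
time_s: 4.38
ee_pos: [491.6, -331.5, 23.4]
ee_rot: [179.4, -0.2, 25.2]
force: [0.2, -0.6, -0.0]
gripper_width: 54.2
time_s: 5.12
ee_pos: [492.0, -331.8, 23.5]
ee_rot: [179.3, -0.3, 25.2]
force: [1.1, -0.0, 0.3]
gripper_width: 22.3
```

```bash
python3 -m jog '[[[0,0,0],0,0]]' 45
python3 - <<'E'
from h import *
f=grab('wrist','wr3')
cv2.imwrite('pics/wr3v.png',cv2.resize(f['color'][210:330,200:360,::-1],None,fx=5,fy=5,interpolation=cv2.INTER_CUBIC))
E
```

```text
time_s: 5.25
ee_pos: [492.1, -331.8, 23.6]
ee_rot: [179.3, -0.3, 25.2]
force: [0.7, 0.1, 0.0]
gripper_width: 22.8
```

View pics/wr3v.png

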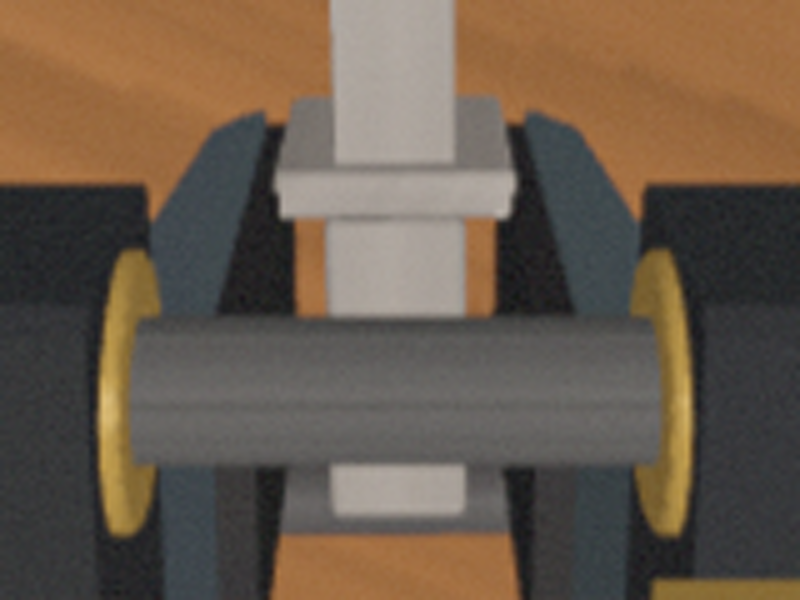

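The collar is still at the same place relative to the pads, so the pin was dragged along because the fingers had not opened yet. I'll retry, opening fully before the shift.

```bash
python3 -m jog '[[[0,0,0],0,0.8],[[0,0,0],0,0.8],[[0,0,0],0,0.8],[[0,0,0],0,0.8],[[0,0,0],0,0.8],[[-0.3,0,0],0,0.8],[[0,0,0],0,0.8]]' 45; python3 -m jog '[[[0,0,0],0,0.1],[[0,0,0],0,0],[[0,0,0],0,0],[[0,0,0],0,0],[[0,0,0],0,0],[[0,0,0],0,0],[[0,0,0],0,0],[[0,0,0],0,0]]' 45
python3 - <<'E'
from h import *
f=grab('wrist','wr4')
for n in('wr3','wr4'):
    g=cv2.cvtColor(cv2.imread(f'pics/{n}.png'),cv2.COLOR_BGR2GRAY)[100:300,270:290].mean(1)
    print(n,g[40:60].round(),g[135:160].round())
E
```

```text
time_s: 6.18
ee_pos: [488.7, -332.9, 23.3]
ee_rot: [179.4, -0.2, 25.2]
force: [0.2, 0.1, -0.5]
gripper_width: 73.0
time_s: 7.18
ee_pos: [489.3, -333.1, 23.6]
ee_rot: [179.3, -0.3, 25.2]
force: [0.6, 0.1, 0.1]
gripper_width: 22.5
wr3 [126. 124. 124. 123. 122. 120. 119. 134. 152. 160. 166. 171. 175. 180.
 182. 185. 187. 189. 190. 190.] [166. 165. 165. 165. 165. 166. 165. 148. 125. 139. 158. 165. 164. 163.
 161. 160. 160. 153. 135. 148. 162. 165. 165. 165. 165.]
wr4 [123. 123. 124. 123. 123. 121. 122. 142. 157. 164. 170. 175. 180. 183.
 187. 189. 190. 191. 191. 191.] [166. 166. 165. 165. 165. 166. 165. 142. 126. 149. 164. 166. 164. 162.
 160. 161. 160. 149. 148. 157. 164. 165. 165. 165. 165.]
```

```bash
python3 -m jog '[[[0,0,0],0,0],[[0,0,-0.5],0,0],[[0,0,-2],0,0],[[0,0,-4],0,0],[[0,0,-4],0,0],[[0,0,0],0,0],[[0,0,0],0,0]]' 60
python3 - <<'E'
from h import *
f=grab('wrist','wr5');g=grab('side','side5')
p=telemetry.state()['ee_pos'];u=proj('side5',p)[0].astype(int);print(u)
a=cv2.resize(f['color'][110:350,160:400,::-1],None,fx=2,fy=2,interpolation=cv2.INTER_CUBIC)
b=cv2.resize(g['color'][u[1]-50:u[1]+70,u[0]-40:u[0]+40,::-1],None,fx=4,fy=4,interpolation=cv2.INTER_CUBIC)
cv2.imwrite('pics/v5.png',np.hstack([a,b]))
E
```

```text
time_s: 8.1
ee_pos: [485.6, -330.5, 128.9]
ee_rot: [179.7, -0.0, 25.2]
force: [-0.8, -0.1, -2.8]
gripper_width: 22.2
[315 181]
```

View pics/v5.png

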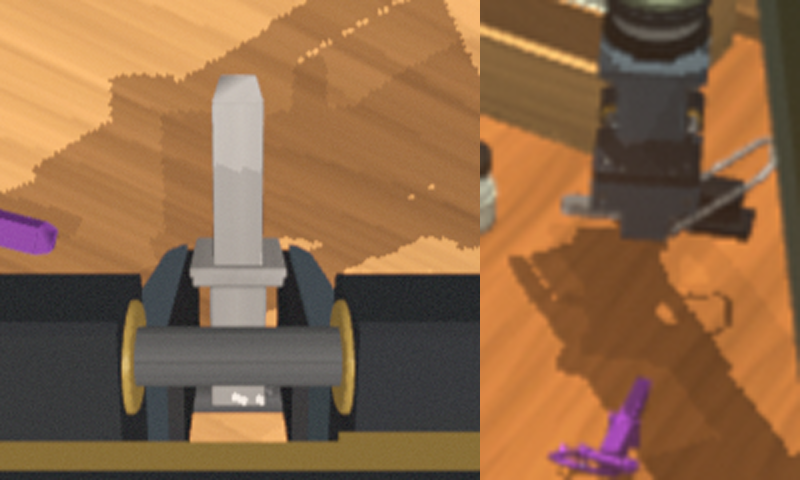

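The pin is lifted, straight and level between the fingers with the ring still back; its nose is at crop (238,77), the same as before the lift. Next I move toward the yoke.

```bash
python3 -m jog '[[[1.8,-4.6,0],0,0],[[1.8,-4.6,0],0,0],[[1.8,-4.6,0],0,0],[[1.8,-4.6,0],0,0],[[1.8,-4.6,0],0,0],[[1.8,-4.6,0],0,0],[[1.8,-4.6,0],0,0],[[1.2,-3,0],0,0],[[0,0,0],0,0]]' 60; python3 -m jog '[[[0,0,0],10,0],[[0,0,0],10,0],[[0,0,0],10,0],[[0,0,0],8,0],[[0,0,0],0,0],[[0,0,0],0,0]]' 60
```

```text
time_s: 9.32
ee_pos: [455.0, 57.9, 116.5]
ee_rot: [-179.6, 0.9, 25.1]
force: [0.5, -0.1, -1.1]
gripper_width: 22.2
time_s: 10.07
ee_pos: [452.4, 53.1, 111.8]
ee_rot: [179.4, 1.5, -14.1]
force: [-0.3, 0.7, -2.0]
gripper_width: 21.8
```

```bash
python3 -m jog '[[[0.5,-1.3,1.0],0.7,0],[[0,0,0],0,0],[[0,0,0],0,0],[[0,0,0],0,0]]' 60
python3 - <<'E'
from h import *
f=grab('wrist','wr6');g=grab('top','top6');s=telemetry.state();print(s['ee_pos'],s['ee_rot'],s['force'],s['qvel'])
cv2.imwrite('pics/wr6v.png',cv2.resize(f['color'][0:280,140:440,::-1],None,fx=2.1,fy=2.1,interpolation=cv2.INTER_CUBIC))
E
```

```text
time_s: 10.58
ee_pos: [460.7, 65.2, 100.2]
ee_rot: [179.4, 1.5, -14.7]
force: [-0.3, -0.0, -1.8]
gripper_width: 22.3
[460.69266396  65.15086582 100.35361484] [179.37256485   1.51628423 -14.74300336] [-0.50078335 -0.20393515 -1.85443326] [-0.04196451 -0.07589389 -0.00605739 -0.06843861 -0.01107996  0.05513938]
```

View pics/wr6v.png

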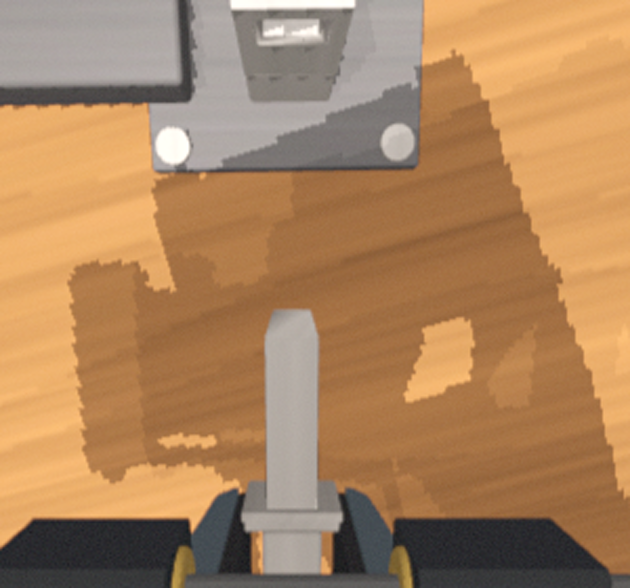

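The wrist view shows the near yoke face with the square hole at crop (258–327, 20–45), centre col 292. The nose is at (271–313, 310), centre col 292, so they are nearly in line.

Run:
```python
from h import *
s=telemetry.state();p=s['ee_pos'];Rt=R.from_euler('xyz',s['ee_rot'],degrees=True)
T=lambda q:Rt.inv().apply(np.array(q)-p).round(1)
k=2.1;P=lambda u,v,z:onz('wr6',(140+u/k,v/k),z)
L,Rr=P(154,170,8),P(418,166,8);d=L-Rr
yaw=np.degrees(np.arctan2(d[1],d[0]))-90;print('foot edge',L,Rr,np.linalg.norm(d),'yaw',yaw)
b0,b1=P(172,145,10),P(398,142,10);d=b0-b1;print('bolts yaw',np.degrees(np.arctan2(d[1],d[0]))-90)
n=np.array([-np.sin(np.radians(yaw)),np.cos(np.radians(yaw)),0]);u=np.array([n[1],-n[0],0])
for nm,q in (('edge',(L+Rr)/2),('faceTopL',P(232,8,90)),('faceTopR',P(355,8,90)),('faceBotL',P(249,100,8)),('faceBotR',P(330,100,8)),('holeL',P(258,32,75)),('holeR',P(327,32,75)),('noseL',P(271,311,p[2]-1)),('noseR',P(313,311,p[2]-1)),('tapL',P(265.5,337,p[2]+1)),('tapR',P(319,337,p[2]+1)),('colfL',P(245,512,p[2]+4)),('colfR',P(341,512,p[2]+4)),('TCP',p)):
    print(nm,'along',round(q@u,1),'lat',round(q@n,1),T(q))
z=Rt.as_matrix();print('tool x',z[:,0].round(3),'z',z[:,2].round(4))
```

```text
foot edge [575.3  82.    8. ] [553.9  -4.8   8. ] 89.39910514093528 yaw -13.849714188183214
bolts yaw -13.925384310207903
edge along 538.9 lat 172.6 [109.6  -1.7  89.5]
faceTopL along 559.1 lat 184.1 [127.4 -12.6   6.8]
faceTopR along 558.8 lat 158.2 [127.5  13.3   7.1]
faceBotL along 559.9 lat 184.6 [130.4 -14.   88.8]
faceBotR along 559.5 lat 157.8 [130.4  12.8  89.1]
holeL along 559.2 lat 179.2 [128.   -7.9  21.9]
holeR along 558.9 lat 163.0 [128.    8.3  22.1]
noseL along 496.9 lat 177.2 [65.2 -4.7 -0.8]
noseR along 496.8 lat 167.8 [65.2  4.7 -0.7]
tapL along 491.5 lat 178.5 [59.6 -5.9 -2.7]
tapR along 491.2 lat 166.6 [59.5  6.  -2.6]
colfL along 451.2 lat 184.3 [ 19.2 -11.   -4.7]
colfR along 450.8 lat 161.7 [19.2 11.6 -4.4]
TCP along 431.7 lat 173.5 [0. 0. 0.]
tool x [ 0.967 -0.254 -0.026] z [-0.0284 -0.0039 -0.9996]
```

```bash
python3 -m jog '[[[0,0.2,1.0],-0.9,0],[[0,0,0.9],0,0],[[1.5,0,-0.05],0,0],[[1.5,0,-0.05],0,0],[[1,0,0],0,0],[[0,0,0],0,0],[[0,0,0],0,0]]' 60
cat > st.py <<'E'
from h import *
import sys
s=telemetry.state();p=s['ee_pos'];y=np.radians(-13.9)
u=np.array([np.cos(y),np.sin(y),0]);n=np.array([-u[1],u[0],0]);Rt=R.from_euler('xyz',s['ee_rot'],degrees=True)
print(s['time_s'],'along %.1f lat %.1f z %.1f'%(p@u,p@n,p[2]),'rot',s['ee_rot'].round(2),'F along/lat/z',np.round([s['force']@u,s['force']@n,s['force'][2]],1),'T',s['torque'].round(2),'w',round(s['gripper_width'],1))
t=p+Rt.apply([65,.1,3.6]);print('nose est along %.1f lat %.1f z %.1f'%(t@u,t@n,t[2]))
E
python3 st.py
```

```text
time_s: 11.55
ee_pos: [502.3, 52.4, 80.0]
ee_rot: [179.4, 1.5, -13.8]
force: [0.2, -0.1, -1.2]
gripper_width: 21.9
11.55 along 475.1 lat 171.5 z 80.0 rot [179.41   1.46 -13.81] F along/lat/z [ 0.2 -0.1 -1.2] T [ 0.05 -0.   -0.03] w 21.9
nose est along 539.9 lat 171.5 z 74.7
```

```bash
python3 -m jog '[[[0.7,0,-0.02],0,0],[[0.6,0,-0.02],0,0],[[0.3,0,-0.01],0,0],[[0,0,0],0,0]]' 60; python3 st.py; python3 -m jog '[[[0.2,0,-0.01],0,0],[[0.2,0,0],0,0],[[0.2,0,0],0,0]]';python3 st.py
```

```text
time_s: 12.05
ee_pos: [518.5, 48.4, 80.3]
ee_rot: [179.4, 1.5, -13.8]
force: [0.1, 0.8, -0.7]
gripper_width: 21.9
12.05 along 491.7 lat 171.6 z 80.3 rot [179.42   1.45 -13.8 ] F along/lat/z [-0.1  0.8 -0.7] T [ 0.07  0.   -0.03] w 21.9
nose est along 556.6 lat 171.5 z 75.1
time_s: 12.42
ee_pos: [524.2, 47.0, 80.2]
ee_rot: [179.4, 1.5, -13.8]
force: [-0.8, -0.4, -2.3]
gripper_width: 21.6
12.425 along 497.6 lat 171.5 z 80.2 rot [179.41   1.49 -13.79] F along/lat/z [-0.7 -0.5 -2.3] T [ 0.   -0.01  0.03] w 21.6
nose est along 562.4 lat 171.5 z 74.9
```

```bash
python3 -m jog '[[[0.2,0,0],0,0],[[0.2,0,0],0,0]]';python3 st.py; python3 -m jog '[[[0.2,0,0],0,0],[[0.2,0,0],0,0]]';python3 st.py
```

```text
time_s: 12.68
ee_pos: [528.3, 46.0, 80.1]
ee_rot: [179.4, 1.5, -13.8]
force: [0.5, -0.4, -1.4]
gripper_width: 21.8
12.675 along 501.8 lat 171.6 z 80.1 rot [179.41   1.49 -13.79] F along/lat/z [ 0.6 -0.3 -1.4] T [ 0.06 -0.02 -0.  ] w 21.8
nose est along 566.7 lat 171.5 z 74.8
time_s: 12.92
ee_pos: [532.5, 44.9, 80.0]
ee_rot: [179.4, 1.5, -13.8]
force: [0.4, -0.1, -1.3]
gripper_width: 22.0
12.925 along 506.1 lat 171.6 z 80.0 rot [179.41   1.49 -13.79] F along/lat/z [ 0.4  0.  -1.3] T [ 0.06 -0.02  0.01] w 22.0
nose est along 571.0 lat 171.5 z 74.7
```

```bash
python3 -m jog '[[[0.3,0,0],0,0],[[0.3,0,0],0,0],[[0.3,0,0],0,0]]';python3 st.py; python3 -m jog '[[[0.3,0,0],0,0],[[0.3,0,0],0,0],[[0.2,0,0],0,0]]';python3 st.py
```

```text
time_s: 13.3
ee_pos: [541.8, 42.7, 79.7]
ee_rot: [179.4, 1.5, -13.8]
force: [-0.3, -1.4, -2.5]
gripper_width: 21.9
13.3 along 515.7 lat 171.6 z 79.7 rot [179.41   1.49 -13.78] F along/lat/z [-0.  -1.4 -2.5] T [ 0.03 -0.03  0.01] w 21.9
nose est along 580.6 lat 171.6 z 74.4
time_s: 13.68
ee_pos: [550.3, 40.6, 79.4]
ee_rot: [179.4, 1.5, -13.8]
force: [-0.1, -0.4, -1.2]
gripper_width: 22.1
13.675 along 524.4 lat 171.6 z 79.4 rot [179.41   1.49 -13.79] F along/lat/z [-0.  -0.4 -1.2] T [ 0.01 -0.04 -0.03] w 22.1
nose est along 589.3 lat 171.6 z 74.1
```

```bash
python3 -m jog '[[[0.3,0,-0.01],0,0],[[0.3,0,-0.01],0,0],[[0.3,0,-0.01],0,0]]';python3 st.py; python3 -m jog '[[[0.2,0,-0.01],0,0],[[0.1,0,0],0,0]]';python3 st.py
```

```text
time_s: 14.05
ee_pos: [559.5, 38.3, 79.5]
ee_rot: [179.4, 1.5, -13.8]
force: [0.8, -0.5, -1.8]
gripper_width: 21.6
14.05 along 534.0 lat 171.6 z 79.5 rot [179.41   1.5  -13.78] F along/lat/z [ 0.9 -0.2 -1.8] T [-0.02  0.03  0.01] w 21.6
nose est along 598.8 lat 171.6 z 74.2
time_s: 14.3
ee_pos: [562.8, 37.5, 79.5]
ee_rot: [179.4, 1.5, -13.8]
force: [-0.1, -0.2, -1.7]
gripper_width: 22.0
14.3 along 537.3 lat 171.6 z 79.5 rot [179.41   1.49 -13.79] F along/lat/z [-0.1 -0.2 -1.7] T [ 0.07 -0.01 -0.03] w 22.0
nose est along 602.2 lat 171.6 z 74.2
```

```bash
for i in 1 2 3; do python3 -m jog '[[[0.1,0,0],0,0]]' >/dev/null; python3 st.py|head -1; done
```

```text
14.425 along 538.3 lat 171.6 z 79.4 rot [179.41   1.51 -13.79] F along/lat/z [ 0.1  0.1 -2. ] T [ 0.04 -0.01  0.03] w 21.7
14.55 along 539.2 lat 171.6 z 79.4 rot [179.4    1.52 -13.79] F along/lat/z [-1.7  0.9 -1.4] T [0.15 0.23 0.  ] w 21.9
14.675 along 539.4 lat 171.5 z 79.3 rot [179.39   1.65 -13.8 ] F along/lat/z [-3.9  0.2 -0.2] T [ 0.23  0.56 -0.03] w 21.9
```

Run:
```python
from h import *
f=grab('wrist','wr7')
cv2.imwrite('pics/wr7v.png',cv2.resize(f['color'][110:330,190:370,::-1],None,fx=2.7,fy=2.7,interpolation=cv2.INTER_CUBIC))
```

```text
(no output)
```

View pics/wr7v.png

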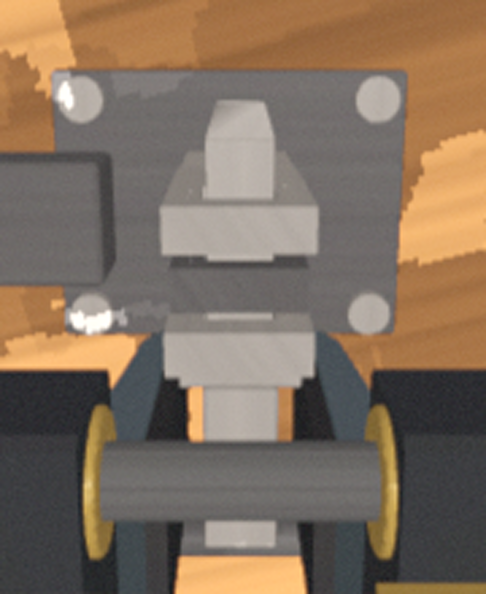

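The pin is right through the yoke: its nose shows beyond the far plate at (240,105), and the collar lies against the near plate at row about 380. Contact force is 4 N. I'll press a little more to seat it.

```bash
for i in 1 2 3; do python3 -m jog '[[[0.12,0,0],0,0]]' >/dev/null; python3 st.py|head -1; done
```

```text
14.85 along 539.4 lat 171.5 z 79.2 rot [179.38   1.79 -13.81] F along/lat/z [-4.2  0.4  1. ] T [ 0.3  0.7 -0. ] w 22.1
14.975 along 539.4 lat 171.5 z 79.0 rot [179.36   1.95 -13.82] F along/lat/z [-5.2  0.6  0.9] T [ 0.39  0.84 -0.08] w 22.1
15.1 along 539.5 lat 171.5 z 79.0 rot [179.35   2.1  -13.82] F along/lat/z [-5.5  1.   2.4] T [ 0.32  0.82 -0.  ] w 22.1
```

```bash
python3 -m jog '[[[0,0,0],0,0.5],[[0,0,0],0,0.5],[[0,0,0],0,0.5],[[0,0,0],0,0.5],[[0,0,0],0,0.5]]' 30; python3 st.py
python3 - <<'E'
from h import *
f=grab('wrist','wr8');g=grab('side','side8')
u=proj('side8',[545,33,75])[0].astype(int);print(u)
a=cv2.resize(f['color'][110:330,190:370,::-1],None,fx=2,fy=2,interpolation=cv2.INTER_CUBIC)
b=cv2.resize(g['color'][u[1]-50:u[1]+60,u[0]-45:u[0]+45,::-1],None,fx=4,fy=4,interpolation=cv2.INTER_CUBIC)
cv2.imwrite('pics/v8.png',np.hstack([a,b]))
E
```

```text
time_s: 15.72
ee_pos: [568.7, 36.3, 80.1]
ee_rot: [179.4, 1.6, -13.8]
force: [-0.3, 0.3, 0.1]
gripper_width: 45.7
15.725 along 543.4 lat 171.8 z 80.1 rot [179.42   1.59 -13.79] F along/lat/z [-0.4  0.2  0.1] T [ 0.01  0.04 -0.04] w 45.7
nose est along 608.3 lat 171.8 z 74.7
[230 264]
```

View pics/v8.png

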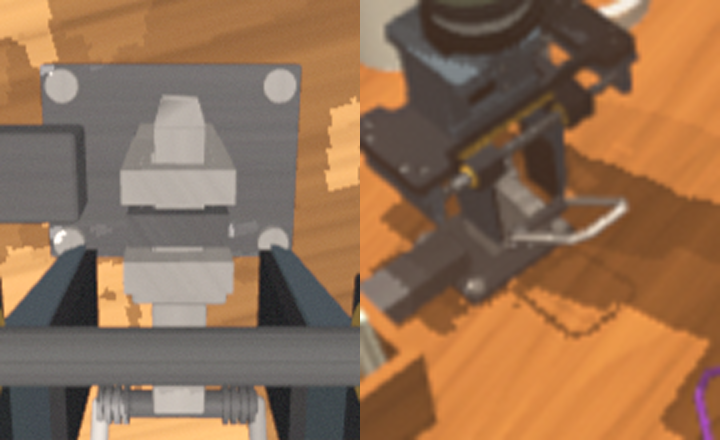

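```bash
python3 -m jog '[[[0,0,-2],0,0.5],[[0,0,-4],0,0.5],[[0,0,-4],0,0.5],[[-2.7,0,0],0,0],[[-2.7,0,0],0,0],[[0,0,0],0,0],[[0,0,0],0,0],[[0,0,0],0,0],[[0,0,0],0,0]]' 30; python3 st.py
```

```text
time_s: 16.95
ee_pos: [520.4, 49.2, 184.2]
ee_rot: [179.4, 1.5, -13.8]
force: [-0.2, -0.6, 0.0]
gripper_width: 0.6
16.95 along 493.4 lat 172.8 z 184.2 rot [179.43   1.51 -13.83] F along/lat/z [-0.1 -0.6  0. ] T [ 0.02 -0.04  0.02] w 0.6
nose est along 558.3 lat 172.8 z 178.9
```

```bash
python3 -m jog '[[[-0.2,0.1,2],0,0],[[0,0,3],0,0],[[0,0,2.5],0,0],[[0,0,0],0,0]]' 30; python3 st.py
```

```text
time_s: 17.45
ee_pos: [518.4, 48.0, 107.1]
ee_rot: [179.4, 1.4, -13.9]
force: [1.2, -0.7, -0.5]
gripper_width: 0.5
17.45 along 491.7 lat 171.2 z 107.1 rot [179.45   1.42 -13.87] F along/lat/z [ 1.3 -0.4 -0.5] T [0.06 0.01 0.  ] w 0.5
nose est along 556.6 lat 171.1 z 101.9
```

```bash
python3 -m jog '[[[-0.1,-0.03,1],0,0],[[0,0,0.8],0,0],[[0,0,0],0,0]]' 30; python3 st.py|head -1;  python3 -m jog '[[[0.3,0,0],0,0],[[0.2,0,0],0,0]]'>/dev/null; python3 st.py|head -1; for i in 1 2 3 ; do python3 -m jog '[[[0.15,0,0],0,0]]' >/dev/null; python3 st.py|head -1; done
```

```text
time_s: 17.82
ee_pos: [518.9, 48.6, 89.8]
ee_rot: [179.5, 1.2, -13.9]
force: [0.1, 0.4, 0.0]
gripper_width: 0.7
17.825 along 492.0 lat 171.8 z 89.8 rot [179.51   1.22 -13.88] F along/lat/z [0.  0.4 0. ] T [-0.02  0.06 -0.01] w 0.7
18.075 along 496.0 lat 171.7 z 90.1 rot [179.5    1.38 -13.89] F along/lat/z [-5.5 -0.3  1.2] T [ 0.37  1.06 -0.  ] w 0.3
18.2 along 496.0 lat 171.7 z 90.0 rot [179.49   1.58 -13.92] F along/lat/z [-6.   0.5  1.3] T [ 0.43  1.03 -0.  ] w 0.4
18.325 along 496.1 lat 171.6 z 90.0 rot [179.48   1.77 -13.93] F along/lat/z [-6.2  0.5  3.8] T [ 0.44  0.94 -0.04] w 0.3
18.45 along 496.1 lat 171.6 z 90.0 rot [179.47   1.95 -13.95] F along/lat/z [-4.8  0.5  3.3] T [0.44 0.97 0.01] w 0.3
```

```bash
python3 -m jog '[[[-0.1,0,0],0,0],[[0,0,0],0,0]]'>/dev/null; python3 st.py|head -1
python3 - <<'E'
from h import *
grab('wrist','wr9')
y=np.radians(-13.9);u=np.array([np.cos(y),np.sin(y),0]);n=np.array([-u[1],u[0],0])
im=cv2.imread('pics/wr9.png').astype(np.float32)
def prof(lat,z,a):
    P=[u*x+n*lat+np.array([0,0,z]) for x in a]; q=proj('wr9',P).astype(np.float32)
    return cv2.remap(im,q[:,0].reshape(1,-1),q[:,1].reshape(1,-1),cv2.INTER_LINEAR)[0].mean(1),q
a=np.arange(540,596,1.)
for l in(-10,-9,9,10):
    g,q=prof(171.6+l,90,a);print(l,q[0],q[-1]);print(' '.join(f'{int(x)}:{v:.0f}' for x,v in zip(a,g)))
E
```

```text
18.7 along 495.9 lat 171.8 z 90.4 rot [179.49   1.83 -13.93] F along/lat/z [-2.6  0.  -0.3] T [ 0.07  0.38 -0.03] w 0.9
-10 [299.8 192.6] [302.1  68.8]
540:117 541:117 542:113 543:110 544:110 545:110 546:116 547:114 548:115 549:114 550:106 551:104 552:106 553:111 554:161 555:172 556:178 557:179 558:138 559:160 560:168 561:170 562:172 563:173 564:174 565:174 566:175 567:137 568:106 569:106 570:103 571:104 572:106 573:104 574:106 575:105 576:105 577:106 578:108 579:108 580:105 581:165 582:178 583:180 584:183 585:183 586:185 587:185 588:185 589:138 590:110 591:111 592:113 593:116 594:115 595:110
-9 [297.8 192.6] [299.8  68.8]
540:114 541:117 542:114 543:110 544:110 545:110 546:115 547:120 548:115 549:113 550:106 551:102 552:104 553:110 554:161 555:171 556:175 557:178 558:139 559:163 560:170 561:169 562:169 563:172 564:174 565:175 566:174 567:134 568:133 569:127 570:109 571:105 572:103 573:106 574:107 575:105 576:106 577:104 578:120 579:105 580:108 581:166 582:180 583:179 584:181 585:183 586:183 587:185 588:187 589:138 590:112 591:111 592:113 593:113 594:114 595:109
9 [260.6 192.7] [258.
[... 235 characters left out ...]
8:173 569:178 570:125 571:104 572:104 573:104 574:104 575:107 576:110 577:111 578:170 579:107 580:111 581:165 582:179 583:177 584:177 585:179 586:178 587:178 588:179 589:140 590:122 591:119 592:121 593:123 594:122 595:115
10 [258.6 192.7] [256.3  68.8]
540:108 541:109 542:113 543:114 544:116 545:115 546:115 547:116 548:117 549:118 550:101 551:104 552:106 553:109 554:162 555:166 556:165 557:165 558:137 559:162 560:172 561:171 562:169 563:170 564:170 565:171 566:169 567:130 568:164 569:165 570:123 571:107 572:106 573:105 574:103 575:103 576:107 577:109 578:159 579:106 580:105 581:165 582:180 583:179 584:177 585:179 586:179 587:179 588:179 589:139 590:121 591:121 592:122 593:122 594:122 595:116
```

The profiles on both sides of the shank agree: collar top from 553.6 to 558, yoke plates from 558.5 to 589 (30.5 mm, as specified). The collar's rear face stands 5 mm from the yoke, so it is home. Next I go behind the ring's crossbar.

```bash
python3 -m jog '[[[-0.3,0,0],0,0],[[0,0,-2],0,0],[[0,0,-4],0,0],[[0,0,-3.5],0,0],[[-3,0,0],0,0],[[-3,0,0],0,0],[[-3,0,0],0,0],[[0,0,0],0,0]]' 30; python3 st.py|head -1
```

```text
time_s: 19.75
ee_pos: [438.4, 69.9, 192.2]
ee_rot: [179.7, 1.0, -13.9]
force: [0.0, 0.1, 0.6]
gripper_width: 0.1
19.75 along 408.8 lat 173.2 z 192.2 rot [179.65   0.97 -13.95] F along/lat/z [0.  0.1 0.6] T [ 0.07 -0.   -0.  ] w 0.1
```

```bash
python3 -m jog '[[[0,0.15,2],0,0],[[0,0,2.2],0,0],[[0,0,0],0,0]]' 30; python3 st.py|head -1;  python3 -m jog '[[[1,0,0],0,0],[[0.5,0,0],0,0],[[0,0,0],0,0]]'>/dev/null; python3 st.py|head -1; for i in 1 2 3 ; do python3 -m jog '[[[0.4,0,-0.2],0,0]]' >/dev/null; python3 st.py|head -1; done
```

```text
time_s: 20.12
ee_pos: [442.1, 68.2, 150.7]
ee_rot: [179.8, 0.5, -13.9]
force: [-0.5, 0.5, 0.1]
gripper_width: 0.6
20.125 along 412.8 lat 172.4 z 150.7 rot [179.79   0.46 -13.93] F along/lat/z [-0.6  0.4  0.1] T [ 0.   -0.01  0.02] w 0.6
20.5 along 427.2 lat 172.4 z 152.1 rot [179.78   0.85 -14.01] F along/lat/z [-3.6  0.5  2.2] T [0.23 0.66 0.05] w 0.4
20.625 along 429.3 lat 172.2 z 154.3 rot [179.75   1.17 -14.05] F along/lat/z [-9.5  0.3  5.8] T [ 0.49  1.66 -0.02] w 0.4
20.75 along 431.3 lat 171.9 z 156.6 rot [179.72   1.51 -14.08] F along/lat/z [-1.3 -0.2 -0.9] T [0.08 0.13 0.03] w 0.5
20.875 along 436.7 lat 172.1 z 159.2 rot [179.75   1.37 -14.07] F along/lat/z [0.5 0.  0.6] T [ 0.02 -0.   -0.01] w 0.3
```

```bash
python3 -m jog '[[[0,0,0],0,0]]'>/dev/null; python3 st.py|head -1;python3 - <<'E'
from h import *
g=grab('side','side10');f=grab('wrist','wr10')
u=proj('side10',[520,45,100])[0].astype(int);print(u)
b=cv2.resize(g['color'][u[1]-55:u[1]+55,u[0]-50:u[0]+70,::-1],None,fx=4,fy=4,interpolation=cv2.INTER_CUBIC)
a=cv2.resize(f['color'][:,150:410,::-1],None,fx=1.0476,fy=1.0476)
cv2.imwrite('pics/v10.png',np.hstack([b,a[:440]]))
E
```

```text
21.0 along 438.2 lat 172.3 z 159.8 rot [179.79   1.21 -14.08] F along/lat/z [-0.2  0.5 -0.3] T [ 0.05  0.03 -0.03] w 0.3
[234 264]
```

View pics/v10.png

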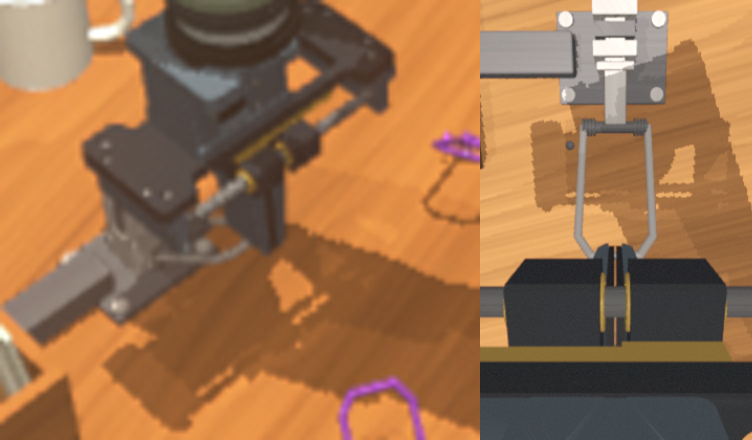

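The wrist view shows the ring still open, with its wires running back to the fingertips at (615,250). The fingertip rode over the crossbar because it was too high. I'll retreat and come in about 20 mm lower.

```bash
python3 -m jog '[[[0,0,-1.2],0,0],[[-2,0,0],0,0],[[-2.2,0,0],0,0],[[0,0,2],0,0],[[0,0,1.8],0,0],[[0,0,0],0,0]]' 30; python3 st.py|head -1
```

```text
time_s: 21.85
ee_pos: [418.2, 73.5, 135.6]
ee_rot: [179.8, 1.3, -14.0]
force: [0.5, 0.3, 1.0]
gripper_width: 0.3
21.85 along 388.3 lat 171.8 z 135.6 rot [179.8    1.3  -14.04] F along/lat/z [0.4 0.4 1. ] T [ 0.04 -0.02  0.02] w 0.3
```

```bash
python3 -m jog '[[[1.2,0,0.02],0,0],[[1.2,0,0.02],0,0],[[0.9,0,0],0,0],[[0,0,0],0,0]]' 30; python3 st.py|head -1; for i in 1 2 3 ; do python3 -m jog '[[[0.3,0,-0.1],0,0]]' >/dev/null; python3 st.py|head -1; done
```

```text
time_s: 22.35
ee_pos: [453.6, 65.2, 136.4]
ee_rot: [179.9, 1.1, -14.0]
force: [-0.8, -0.3, 1.0]
gripper_width: 0.7
22.35 along 424.7 lat 172.2 z 136.4 rot [179.88   1.08 -14.05] F along/lat/z [-0.7 -0.5  1. ] T [0.05 0.08 0.03] w 0.7
22.475 along 425.7 lat 171.8 z 137.1 rot [179.83   1.39 -14.08] F along/lat/z [-8.6  1.1  4.7] T [ 0.38  1.36 -0.02] w 0.2
22.6 along 426.0 lat 171.4 z 137.7 rot [179.77   1.77 -14.11] F along/lat/z [-6.9 -0.1  4.6] T [0.43 1.22 0.01] w 0.6
22.725 along 426.3 lat 171.0 z 138.3 rot [179.72   2.14 -14.13] F along/lat/z [-6.6  0.4  4. ] T [0.3  1.06 0.06] w 0.8
```

```bash
for i in 1 2 3 4; do python3 -m jog '[[[0.35,0.02,-0.4],0,0]]' >/dev/null; python3 st.py|head -1; done
```

```text
22.85 along 428.4 lat 170.6 z 142.0 rot [179.68   2.33 -14.13] F along/lat/z [-3.1  0.1  1.2] T [0.22 0.45 0.02] w 0.4
22.975 along 431.2 lat 170.3 z 145.8 rot [179.66   2.47 -14.13] F along/lat/z [-3.9  1.6  1.3] T [ 0.33  0.59 -0.01] w 0.3
23.1 along 434.8 lat 170.1 z 149.8 rot [179.66   2.51 -14.13] F along/lat/z [-3.2  0.4  0.7] T [0.22 0.49 0.05] w 0.5
23.225 along 438.7 lat 169.9 z 153.9 rot [179.66   2.5  -14.13] F along/lat/z [-2.5  0.3  0.1] T [ 0.22  0.48 -0.02] w -0.1
```

```bash
for i in 1 2 3 4 5; do python3 -m jog '[[[0.5,-0.05,-0.32],0,0]]' >/dev/null; python3 st.py|head -1; done
```

```text
23.35 along 443.9 lat 170.3 z 157.2 rot [179.66   2.54 -14.14] F along/lat/z [-4.6 -0.3  1.9] T [ 0.31  0.76 -0.01] w 0.3
23.475 along 449.3 lat 170.9 z 160.6 rot [179.66   2.55 -14.14] F along/lat/z [-4.6  0.2  2.7] T [0.28 0.74 0.02] w 0.6
23.6 along 455.0 lat 171.4 z 163.9 rot [179.66   2.53 -14.14] F along/lat/z [-4.2 -0.2  1.6] T [ 0.21  0.66 -0.02] w 0.6
23.725 along 460.9 lat 171.9 z 167.2 rot [179.66   2.48 -14.14] F along/lat/z [-3.1  0.3  1.4] T [ 0.17  0.5  -0.  ] w 0.0
23.85 along 466.8 lat 172.4 z 170.3 rot [179.65   2.43 -14.14] F along/lat/z [-2.7 -0.2  0.6] T [0.09 0.45 0.01] w 0.6
```

```bash
for i in 1 2 3 4; do python3 -m jog '[[[0.6,0.03,-0.1],0,0]]' >/dev/null; python3 st.py|head -1; done;  for i in 1 2 3 4; do python3 -m jog '[[[0.6,0,0.0],0,0]]' >/dev/null; python3 st.py|head -1; done
```

```text
23.975 along 473.5 lat 172.2 z 171.4 rot [179.67   2.38 -14.14] F along/lat/z [-2.6  0.6  2.7] T [ 0.26  0.49 -0.04] w 0.5
24.1 along 480.3 lat 171.9 z 172.4 rot [179.69   2.34 -14.13] F along/lat/z [-2.9  1.   2.4] T [0.23 0.43 0.  ] w 0.5
24.225 along 487.0 lat 171.6 z 173.3 rot [179.7    2.31 -14.14] F along/lat/z [-1.7 -0.9  1.2] T [0.13 0.41 0.05] w 0.5
24.35 along 493.8 lat 171.4 z 174.1 rot [179.71   2.28 -14.14] F along/lat/z [-2.2  0.3  2.6] T [0.17 0.28 0.03] w 0.6
24.475 along 500.5 lat 171.4 z 173.9 rot [179.71   2.24 -14.14] F along/lat/z [-1.9  0.3  1.3] T [0.18 0.36 0.  ] w 0.2
24.6 along 507.1 lat 171.3 z 173.6 rot [179.71   2.22 -14.14] F along/lat/z [-1.1  0.6  1.1] T [0.13 0.3  0.02] w 0.2
24.725 along 513.5 lat 171.3 z 173.1 rot [179.71   2.23 -14.14] F along/lat/z [-2.1  1.2 -0.3] T [0.18 0.25 0.05] w 0.0
24.85 along 519.7 lat 171.2 z 172.5 rot [179.69   2.27 -14.14] F along/lat/z [-1.2  0.1  0. ] T [0.13 0.36 0.01] w 0.8
```

```bash
for i in 1 2 3 4; do python3 -m jog '[[[0.5,0,0.2],0,0]]' >/dev/null; python3 st.py|head -1; done;  for i in 1 2 3 4; do python3 -m jog '[[[0.45,0,0.32],0,0]]' >/dev/null; python3 st.py|head -1; done
```

```text
24.975 along 525.3 lat 171.1 z 170.3 rot [179.69   2.23 -14.14] F along/lat/z [-1.2  0.7  0.9] T [0.11 0.2  0.05] w 0.8
25.1 along 530.8 lat 171.1 z 168.0 rot [179.69   2.2  -14.14] F along/lat/z [-0.4 -0.3  1.1] T [ 0.12  0.22 -0.  ] w 0.2
25.225 along 536.3 lat 171.1 z 165.7 rot [179.7    2.18 -14.14] F along/lat/z [-0.8  0.5  1. ] T [ 0.12  0.13 -0.01] w 0.5
25.35 along 541.6 lat 171.0 z 163.3 rot [179.7    2.17 -14.13] F along/lat/z [-1.2  0.8 -0.3] T [0.14 0.2  0.01] w 0.7
25.475 along 546.5 lat 171.1 z 159.8 rot [179.7    2.14 -14.13] F along/lat/z [-0.6 -0.6  0.8] T [ 0.03  0.14 -0.02] w 0.6
25.6 along 551.2 lat 171.0 z 156.2 rot [179.7    2.14 -14.13] F along/lat/z [-0.7 -0.4  1.3] T [0.1  0.13 0.06] w 0.4
25.725 along 555.9 lat 171.0 z 152.5 rot [179.7    2.13 -14.13] F along/lat/z [-0.7  0.1  1.3] T [0.1  0.13 0.02] w 0.3
25.85 along 560.6 lat 170.9 z 148.8 rot [179.7    2.14 -14.13] F along/lat/z [-1.1  0.8  0.3] T [0.13 0.13 0.02] w 0.4
```

Contact is light and the motion tracks the ring's arc. I'll continue over centre.

```bash
for i in 1 2 3 4; do python3 -m jog '[[[0.35,0,0.38],0,0]]' >/dev/null; python3 st.py|head -1; done;  for i in 1 2 3 4; do python3 -m jog '[[[0.25,0,0.25],0,0]]' >/dev/null; python3 st.py|head -1; done
```

```text
25.975 along 564.3 lat 170.9 z 144.6 rot [179.7    2.13 -14.14] F along/lat/z [ 0.1 -0.3  0.7] T [0.11 0.13 0.01] w 0.4
26.1 along 568.0 lat 170.8 z 140.3 rot [179.7    2.11 -14.13] F along/lat/z [-0.3 -0.1  0.5] T [ 0.11  0.02 -0.01] w 0.6
26.225 along 571.7 lat 170.8 z 136.1 rot [179.7    2.11 -14.13] F along/lat/z [-1.9 -0.4  0. ] T [0.1  0.08 0.  ] w 0.2
26.35 along 575.1 lat 170.7 z 131.7 rot [179.69   2.14 -14.14] F along/lat/z [-0.5 -0.2 -0.5] T [0.15 0.18 0.01] w 0.5
26.475 along 577.2 lat 170.7 z 128.6 rot [179.68   2.21 -14.13] F along/lat/z [-1.4  0.  -0.7] T [0.2  0.27 0.01] w 0.3
26.6 along 579.2 lat 170.6 z 125.5 rot [179.67   2.3  -14.14] F along/lat/z [-1.3  0.6 -1.4] T [ 0.24  0.28 -0.03] w 0.5
26.725 along 581.0 lat 170.6 z 122.3 rot [179.67   2.41 -14.14] F along/lat/z [-2.4  2.1 -1.7] T [ 0.31  0.47 -0.03] w 0.5
26.85 along 582.7 lat 170.6 z 119.2 rot [179.66   2.53 -14.15] F along/lat/z [-3.4  0.8 -2. ] T [0.33 0.57 0.  ] w 0.0
```

```bash
for i in 1 2 3; do python3 -m jog '[[[-0.2,0,-0.1],0,0]]' >/dev/null; python3 st.py|head -1; done
python3 - <<'E'
from h import *
grab('wrist','wr11');grab('side','side11');grab('top','top11')
y=np.radians(-13.9);u=np.array([np.cos(y),np.sin(y),0]);n=np.array([-u[1],u[0],0])
for ph in (60,65,70,80,90):
    r=np.radians(ph);print(ph,[proj(s,[u*(518.5+93*np.sin(r))+n*(171.6+l)+[0,0,75+93*np.cos(r)] for l in(-14,14)]).tolist() for s in('wr11','top11')])
im=cv2.imread('pics/wr11.png');cv2.imwrite('pics/v11.png',cv2.resize(im[0:230,170:390],None,fx=2.5,fy=2.5,interpolation=cv2.INTER_CUBIC))
E
```

```text
26.975 along 581.6 lat 170.5 z 120.2 rot [179.65   2.43 -14.14] F along/lat/z [0.5 0.3 0.3] T [ 0.07 -0.   -0.  ] w 0.5
27.1 along 580.5 lat 170.6 z 121.9 rot [179.67   2.29 -14.13] F along/lat/z [-0.2 -0.2 -0.8] T [ 0.04 -0.02  0.04] w 0.5
27.225 along 579.1 lat 170.6 z 123.6 rot [179.68   2.17 -14.13] F along/lat/z [-0.3 -0.  -0.4] T [ 0.07  0.07 -0.  ] w 0.5
60 [[[304.2, 238.3], [249.3, 238.7]], [[189.3, 180.6], [177.9, 177.7]]]
65 [[[303.2, 227.0], [250.3, 227.3]], [[190.4, 179.5], [179.1, 176.7]]]
70 [[[302.2, 217.4], [251.2, 217.7]], [[191.5, 178.7], [180.4, 175.9]]]
80 [[[300.2, 203.2], [253.0, 203.5]], [[193.6, 178.0], [182.6, 175.2]]]
90 [[[298.5, 195.1], [254.8, 195.3]], [[195.3, 178.4], [184.5, 175.7]]]
```

View pics/v11.png

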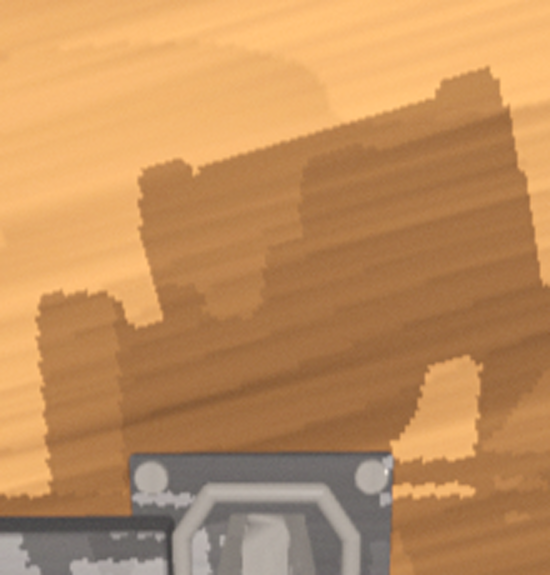

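The ring has snapped down around the nose: crossbar at crop row 493 (wrist px row 197), against a predicted 195 when level and 203 at 80°. I'll retreat, then recheck numerically.

```bash
python3 -m jog '[[[0,0,-2],0,0],[[0,0,-4],0,0],[[0,0,-4],0,0],[[-3,0,-2],0,0],[[-3,0,0],0,0],[[0,0,0],0,0],[[0,0,0],0,0]]' 30; python3 st.py|head -1
python3 - <<'E'
from h import *
grab('wrist','wr12');grab('top','top12');grab('side','side12')
y=np.radians(-13.9);u=np.array([np.cos(y),np.sin(y),0]);n=np.array([-u[1],u[0],0])
def prof(s,z,a,lat=171.6):
    im=cv2.imread(f'pics/{s}.png').astype(np.float32)
    q=proj(s,[u*x+n*lat+np.array([0,0,z]) for x in a]).astype(np.float32)
    return cv2.remap(im,q[:,0].reshape(1,-1),q[:,1].reshape(1,-1),cv2.INTER_LINEAR)[0].mean(1),q
for s,z,a in(('wr12',75,np.arange(585,626)),('wr11',75,np.arange(585,626)),('wr12',75,np.arange(540,560))):
  for l in (0,8,-8):
    g,q=prof(s,z,a,171.6+l);print(s,l,q[0],q[-1],' '.join(f'{x}:{v:.0f}' for x,v in zip(a,g)))
for l in(9,-9):
  g,q=prof('wr12',90,np.arange(546,572),171.6+l);print('collar',l,' '.join(f'{x}:{v:.0f}' for x,v in zip(range(546,572),g)))
t0=cv2.imread('pics/top0.png').astype(int);t=cv2.imread('pics/top12.png').astype(int)
d=(abs(t-t0).max(2)>60).astype(np.uint8);k,_,st,_=cv2.connectedComponentsWithStats(d);print([r.tolist() for r in st[1:] if r[4]>40])
E
```

```text
time_s: 28.25
ee_pos: [549.9, 40.6, 250.2]
ee_rot: [179.7, 2.0, -14.1]
force: [-0.0, -0.9, 0.3]
gripper_width: 0.1
28.25 along 524.0 lat 171.5 z 250.2 rot [179.71   2.   -14.15] F along/lat/z [ 0.2 -0.9  0.3] T [ 0.04  0.03 -0.  ] w 0.1
wr12 0 [277.4 140.8] [277.2  98.1] 585:160 586:159 587:158 588:155 589:157 590:160 591:160 592:160 593:160 594:161 595:161 596:161 597:161 598:160 599:160 600:160 601:161 602:158 603:147 604:120 605:101 606:99 607:93 608:99 609:130 610:158 611:171 612:171 613:152 614:113 615:100 616:103 617:103 618:100 619:97 620:98 621:99 622:101 623:103 624:102 625:95
wr12 8 [269.4 140.8] [268.9  98.2] 585:156 586:156 587:155 588:139 589:119 590:111 591:105 592:98 593:97 594:98 595:98 596:98 597:98 598:97 599:97 600:97 601:96 602:97 603:98 604:100 605:99 606:98 607:89 608:96 609:130 610:159 611:172 612:170 613:149 614:107 615:101 616:102 617:99 618:100 619:100 620:99 621:99 622:94 623:87 624:87 625:93
wr12 -8 [285.4 140.7] [285.5  98.1] 585:159 586:160 587:158 588:145 589:125 590:110 591:102 592:98 593:98 594:98 595:99 596:99 597:96 598:96 599:99 600:98 601:100 602:
[... 2001 characters left out ...]
64:154 565:154 566:149 567:132 568:118 569:114 570:102 571:95
collar -9 546:107 547:106 548:104 549:105 550:102 551:99 552:89 553:90 554:121 555:154 556:161 557:163 558:160 559:152 560:156 561:155 562:155 563:156 564:159 565:159 566:152 567:131 568:116 569:112 570:105 571:94
[[0, 142, 199, 278, 23321], [213, 166, 20, 7, 41], [181, 173, 17, 11, 44], [207, 182, 31, 41, 413], [316, 212, 38, 60, 433], [216, 222, 21, 38, 373], [185, 265, 62, 77, 1255], [184, 276, 269, 111, 9739], [351, 318, 10, 12, 46], [399, 339, 134, 81, 6231], [170, 344, 25, 23, 108], [169, 381, 16, 6, 47], [130, 387, 49, 33, 663], [185, 388, 34, 10, 176], [535, 388, 8, 18, 103], [230, 397, 9, 12, 46], [523, 402, 28, 18, 212]]
```

```bash
python3 -c "
from workcell import job_done
print(job_done())"
```

```text
the job is handed in; nothing more can be done
None
```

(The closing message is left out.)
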